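# Catch the falling cover of a vial case and lower it shut

## Task

Close the blue-framed dust cover of the white vial case without letting it slam: with a finger, tip the open cover forward from behind until it starts to fall by itself, stop it on the finger from underneath while it is still well open, then ease it down gently until it is fully shut and take the hand away. Do it only by pushing and supporting with the fingers: do not pinch or squeeze the cover, keep the touches light, and leave the vials in the case and the black marker, tape roll and petri dish on the bench as they are.

Things in the scene. Friction and masses are not known exactly. Their poses are not given: they have to be found in the camera images.
- case: White open-topped case fixed to the bench, 130 mm deep (its x) by 150 mm wide (its y), rim 96 mm above the bench, walls 6 mm. Origin: centre of its underside. Its own +x points from the lip side to the hinge side, z up; the hinge axis runs along its y. The side it faces varies: the lip side (-x) looks to the robot's left or near-left.
- hinge_mid (a point): Middle of the cover's hinge axis, at case x = +65 mm, y = 0, z = 100 mm; the frame of this point is parallel to the case's.
- lip_edge (a point): Middle of the free edge of the cover's orange lip, 165 mm from the hinge axis. The lip is 44 mm wide, 5 mm thick and projects 34 mm past the blue frame; when shut it stands 35 mm out from the case's front wall, its underside 96 mm above the bench. This frame turns with the cover: x in the plate from lip to hinge, z out of its outer (upper) face.
- pane_mid (a point): Middle of the clear pane of the cover, 66 mm from the hinge axis. The cover is a flat plate, 152 mm wide; its blue frame is 5 mm thick: shut, 1 mm of it is above the hinge axis and 4 mm below. A finger reaching obliquely (30 to 45 degrees) down under the lip from outside can carry the cover all the way down.
- cover (a joint): Opening angle in rad: 0 = shut flat on the rim, 1.57 = upright, 1.9 = stop. It starts at about 1.6 to 1.9. A worn damper hinge (0.28 N m s/rad plus 0.05 N m friction) holds the cover (about 0.33 kg, mass centre 74 mm from the hinge) only near upright: below about 1.35 it falls by itself, from 1.25 to 1.0 in 1 to 2 s, shut in 3 to 5 s at 0.5 to 0.8 rad/s, a slam. Holding it takes 1 to 3 N at the lip.
- vial_a: Sample vial with black cap, 26 mm across, 54 mm tall, standing loose in a well of the rack in the case, its foot 14 mm above the bench. Origin: centre of its foot.
- vial_b: The same with white cap, in the middle well. Origin: centre of its foot.
- vial_c: The same with red cap. Origin: centre of its foot.
- marker_black: White and black marker pen lying loose, 135 mm long (its y), 17 mm thick. Origin: centre of its underside. To be left alone.
- tape_roll: Loose roll of black tape lying flat, 58 mm across, 19 mm high. Origin: centre of its underside. To be left alone.
- petri_dish: Loose clear petri dish, 58 mm across, 15 mm high. Origin: centre of its underside. To be left alone.

How it is judged:
By the outcome, as a careful person would: the job done as asked, in the order asked, and still so for the second after the job is handed in, with the robot touching nothing.
It also fails if it takes over 51 s, if anything falls off the work surface, if the arm or the gripper's body presses on something with over 40 N, if the wrist force passes 120 N, or if a joint passes its speed limit or range.

## Robot

A 6-joint arm with a two-finger parallel gripper is mounted at the origin on a cart in front of the work surface, level with it; the furniture and walls round the work are solid. World frame = base frame: x ahead of the robot, y to its left, z up, the work surface at z = 0. Lengths are in mm, angles in rad, forces in N, time in s.
With the tool pointing down it reaches from about 325 to 850 mm from the base axis. Payload 15.5 kg.
Tool frame: the origin (TCP) lies at the very end of the fingers, on their centre line; the grasp point (between the pads) lies 19 mm behind it; z points along the fingers, y is the line along which they close (so a half turn about z gives the same grasp; the last joint's range is limited). The gripper opens to 91 mm and grips with 3 to 60 N. Pads are 32 mm wide; open, the fingers measure 118 mm over their backs; the gripper's body (76 mm by 178 mm) begins 60 mm behind the grasp point.
Start: joints at [-1.409, 0.494, 1.345, -0, 1.302, -0.096], TCP at [159.347, -604.346, 182.315] pointing down, gripper open.
Joint ranges: [-2.91, 2.91], [-0.82, 2.16], [0.22, 2.67], [-1.22, 4.37], [0.12, 2.79], [-3.08, 3.08]. Speed limits (rad/s): [1.89, 1.89, 2.57, 3.01, 3.01, 3.01].

## Interface

Orientations are given as [roll, pitch, yaw] about the fixed x, y, z axes, in that order (R = Rz(yaw) Ry(pitch) Rx(roll)).
In Python, from workcell import state, get_image, camera_params, finish_job gives the robot as it stands.
- The arm moves only by the tool send_rows, never from a script. Its argument "steps" is a list of rows, each a list of 3 entries, a list of its own where there are three numbers: the shift along the world's x, y, z scaled (see below), then the turn, a rotation vector about the world's x, y, z scaled (see below), then the closure, from -1 (fully open) to 1 (shut), so that 0 is half open. In form: [[[tx, ty, tz], [rx, ry, rz], grip], ...]. A call has 1 to 20 rows; each row is the pose to reach, as a shift and turn from the pose commanded when the call began; what a row does not reach only later rows make up. The controller multiplies each number of a shift by 0.5 m and each number of a turn by pi/2 rad. A row lasts 1/8 s, in which the tool goes at most 62.5 mm and 10.7 degrees, less where a joint would pass 70% of its speed; a pose out of reach is approached as far as the arm can. A call with a number of a shift or a turn outside -1 to 1 is refused whole. A call with a gripper value outside its range is refused whole. The fingers move at their own pace and stop on an object; "squeeze" is the grip in N (left out, the last holds). Time passes only in rows, so rows that repeat a pose let the fingers close. It gives the time, the measured TCP pose, the force, the opening and the grip force at its end, in the units of the state.
- state(): the state, without advancing time (a new reading comes with each control period).
- get_image(name): name is "scene" or "top"; returns (picture, depth): 400x640x3 uint8, red, green, blue; 400x640 float32, mm along the optical axis (not along the pixel's ray), 0 where there is no reading.
- camera_params(name): a dict with "intrinsics" (3x3 intrinsics, pixels), "R" (3x3) and "t" (3): a world point X has camera coordinates R X + t. Camera axes: x right, y down, z forward; pixel columns grow to the right and rows downward; lengths in mm; the calibration is good to about 2 mm. A picture is of the moment at which its call begins. camera_params takes no time and is no camera call.
- finish_job(): hands the job in; it is judged then, once.
The state is a dict: "time": time; "joint_positions": joint angles; "dq": joint speeds; "tau": joint torques, N m; "ee_pos": TCP position; "orientation": TCP orientation; "wrist_force": force on the tool from outside, world axes, zero at the start; "ft_torque": the same for the moment, N m; "finger_gap": opening from 0.0 (shut) to 1.0 (fully open); "grip_force": force on a finger pad.
Only numpy, scipy, OpenCV 4.12 (cv2) and the standard library are available. Lean on these libraries where they do the work, as an engineer would, in place of code of your own. Each camera call takes 0.05 s, during which the arm holds its last target. There are 200 camera calls.

## Working session

There is one attempt and no reset: what is moved stays moved. The work goes in short steps, Python scripts to look and compute and a tool call to move; the robot and the scene stay as the last step left them, time stands still between calls to the robot, and variables do not carry over. Pictures are saved under pics/ and viewed, at most 10 in all, crops included, and the job is handed in when it is done.

Besides the shell and the picture viewer there is one more tool, called by a JSON object that holds its "op" and its "data". send_rows: Moves the arm, as the interface text tells. Its arguments: {"type":"object","properties":{"steps":{"type":"array","items":{"type":"array"}},"squeeze":{"type":"number"}},"required":["steps"]}

```bash
ls; mkdir -p pics
python3 - <<'E'
from workcell import *
import cv2,numpy as np
for n in("scene","top"):
    p,d=get_image(n); cv2.imwrite(f"pics/{n}0.png",p[:,:,::-1]); np.savez(f"pics/{n}0.npz",p=p,d=d)
    c=camera_params(n); print(n,np.round(c["intrinsics"],1).tolist(),np.round(c["R"],3).tolist(),np.round(c["t"],1)); print("cam pos",-np.array(c["R"]).T@c["t"])
print(state())
E
```

```text
pics
scene [[515.3, 0.0, 321.9], [0.0, 515.3, 195.0], [0.0, 0.0, 1.0]] [[-0.906, -0.423, 0.02], [-0.333, 0.683, -0.65], [0.261, -0.596, -0.759]] [ 485.5  148.9 1257.4]
cam pos [ 160.91113767  853.02919611 1041.75873627]
top [[444.8, 0.0, 314.1], [0.0, 444.8, 202.5], [0.0, 0.0, 1.0]] [[-0.0, -1.0, 0.017], [-0.998, -0.001, -0.06], [0.06, -0.017, -0.998]] [ 121.7  499.5 1054.7]
cam pos [ 435.53390202  139.65429752 1080.50414107]
{'time': 0.1, 'joint_positions': array([-1.40850074e+00,  4.94112243e-01,  1.34605108e+00, -2.52133409e-05,
        1.30246718e+00, -9.54967870e-02]), 'dq': array([-2.13469819e-03, -1.09942325e-03,  9.59822377e-05,  1.61814550e-04,
        1.19321241e-04, -1.45884178e-03]), 'tau': array([ 2.69690048e-03, -8.80242491e+01, -3.82547092e+01,  7.04808743e-02,
        4.80149675e-02, -9.95037226e-06]), 'ee_pos': array([ 159.2799597 , -603.99645377,  181.80949943]), 'orientation': array([-3.14055721e+00, -7.47675774e-05,  2.57799036e-01]), 'wrist_force': array([-0.267154  ,  0.74747651, -0.89674644]), 'ft_torque': array([0.0165054 , 0.01734823, 0.02730653]), 'grip_force': 0.0, 'finger_gap': 0.9979686150967332}
```

View pics/scene0.png

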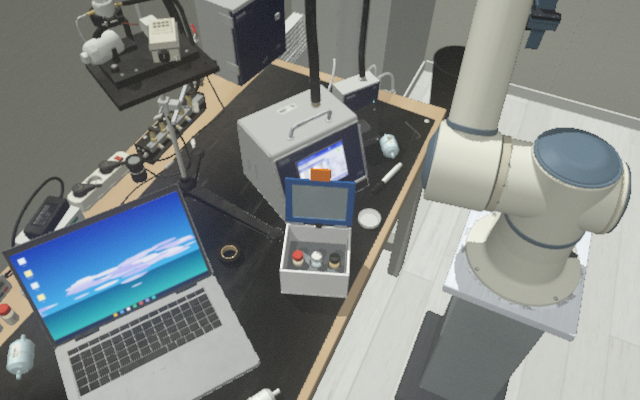

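View pics/top0.png

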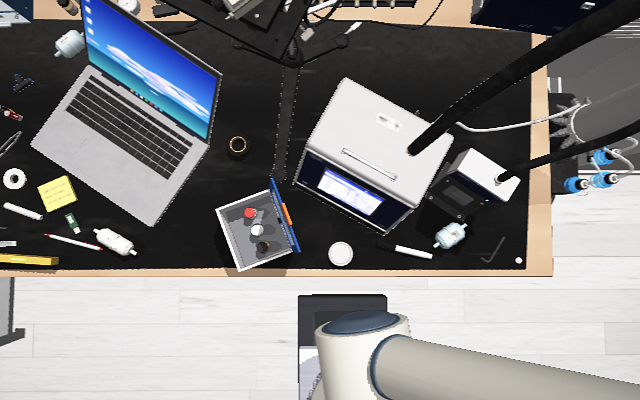

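The scene view shows the open cover: lip at about (320,174), pane at (320,203), case at (316,260). In the top view the case is at (258,230) and the cover is edge-on near (285,215). A grey instrument stands behind it at about (350,160), and the dish is at (340,253).

```bash
cat > h.py <<'E'
import numpy as np,cv2
from workcell import *
def cloud(n,p,d):
    c=camera_params(n);K=np.array(c["intrinsics"]);v,u=np.mgrid[:400,:640]
    P=np.stack([(u-K[0,2])/K[0,0]*d,(v-K[1,2])/K[1,1]*d,d],-1)
    W=(P-np.array(c["t"]))@np.array(c["R"]); W[d<=0]=np.nan
    return W
def look(n):
    p,d=get_image(n); return p,cloud(n,p,d),cv2.cvtColor(p,cv2.COLOR_RGB2HSV)
E
python3 - <<'E'
from h import *
for n in("scene","top"):
    z=np.load(f"pics/{n}0.npz");p,d=z["p"],z["d"];W=cloud(n,p,d);h=cv2.cvtColor(p,cv2.COLOR_RGB2HSV)
    H,S,V=[h[...,i].astype(int) for i in range(3)]
    box=np.zeros((400,640),bool)
    if n=="scene": box[155:300,270:362]=1
    else: box[170:285,205:310]=1
    def rep(name,m):
        q=W[m&box];q=q[~np.isnan(q[:,0])];print(n,name,len(q),"med",np.round(np.median(q,0)),"p2",np.round(np.percentile(q,2,0)),"p98",np.round(np.percentile(q,98,0)))
        return q
    lip=rep("lip",(H>5)&(H<18)&(S>180)&(V>120)&(W[...,2]>180))
    fr=rep("frame",(H>98)&(H<118)&(S>130)&(W[...,2]>100)&(W[...,2]<260)&(W[...,1]>40))
    rim=rep("rim",(np.abs(W[...,2]-96)<6)&(S<60)&(V>90))
    if len(rim)>20:
        r=cv2.minAreaRect(rim[:,:2].astype(np.float32)); print("rimrect",r,np.round(cv2.boxPoints(r)))
    if n=="scene":
        q=np.vstack([lip,fr]);c=q.mean(0);u,s,vt=np.linalg.svd(q-c);print("plane n",vt[2],"c",c,"sd",s/np.sqrt(len(q)))
    # instrument
    b=np.zeros((400,640),bool)
    if n=="top":
        b[70:240,285:460]=1; m=b&(W[...,2]>150)&(W[...,2]<420)&(S<60)&(V>120)
        q=W[m];print("inst z pct",np.percentile(q[:,2],[2,25,50,75,98])); r=cv2.minAreaRect(q[:,:2].astype(np.float32));print(np.round(cv2.boxPoints(r)))
        for (u,v) in [(345,80),(295,180),(388,232),(450,140),(300,158),(387,205),(340,253),(340,180)]: print((u,v),np.round(W[v,u]))
        for v in range(170,265,15): print(v,[(u,*np.round(W[v,u]).tolist()) for u in range(268,306,6)])
E
```

```text
scene lip 66 med [462. 180. 258.] p2 [443. 170. 235.] p98 [480. 188. 264.]
scene frame 662 med [487. 194. 167.] p2 [390.  65. 109.] p98 [552. 223. 233.]
scene rim 778 med [452. 234.  94.] p2 [346.   4.  90.] p98 [592. 338. 101.]
rimrect ((488.6529846191406, 179.28147888183594), (191.7073516845703, 330.2889099121094), 25.225690841674805) [[332. 288.]
 [472. -11.]
 [646.  71.]
 [505. 370.]]
plane n [ 0.20320219 -0.96647284 -0.15696854] c [470.0152715  185.54790471 179.62820395] sd [55.88258357 46.11653632 31.90135697]
top lip 53 med [463. 178. 259.] p2 [445. 168. 239.] p98 [482. 186. 265.]
top frame 290 med [451. 180. 227.] p2 [391. 138. 107.] p98 [559. 218. 235.]
top rim 525 med [425. 286.  95.] p2 [348. 178.  91.] p98 [520. 336.  99.]
rimrect ((453.69805908203125, 223.934326171875), (162.7447052001953, 201.81524658203125), 21.319034576416016) [[341. 288.]
 [415. 100.]
 [566. 160.]
 [493. 348.]]
inst z pct [193.06981185 203.24848375 204.58631056 205.7709526  245.4502492 ]
[[ 303.  -34.]
 [ 604. -199.]
 [ 749.   66.]
 [ 448.  230.]]
(345, 80) [735.  63. 205.]
(295, 180) [550. 167.  48.
[... 819 characters left out ...]
97.0, 122.0), (286, 462.0, 178.0, 258.0), (292, 470.0, 175.0, -0.0), (298, 470.0, 161.0, 2.0), (304, 470.0, 146.0, -1.0)]
230 [(268, 434.0, 230.0, 41.0), (274, 434.0, 216.0, 41.0), (280, 434.0, 202.0, 40.0), (286, 434.0, 183.0, 134.0), (292, 434.0, 167.0, 234.0), (298, 434.0, 161.0, -1.0), (304, 434.0, 146.0, 2.0)]
245 [(268, 400.0, 228.0, 61.0), (274, 399.0, 216.0, 39.0), (280, 399.0, 202.0, 39.0), (286, 399.0, 188.0, 38.0), (292, 402.0, 170.0, 140.0), (298, 406.0, 156.0, 233.0), (304, 398.0, 146.0, 7.0)]
260 [(268, 368.0, 224.0, 97.0), (274, 361.0, 218.0, -0.0), (280, 362.0, 204.0, 4.0), (286, 361.0, 189.0, 1.0), (292, 362.0, 175.0, 6.0), (298, 362.0, 160.0, 3.0), (304, 361.0, 146.0, 1.0)]
```

Run:
```python
from h import *
W={};M={}
for n in("scene","top"):
    z=np.load(f"pics/{n}0.npz");W[n]=cloud(n,z["p"],z["d"]);M[n]=cv2.cvtColor(z["p"],cv2.COLOR_RGB2HSV).astype(int)
h=M["top"];w=W["top"]
# rim: case-coloured points at rim height, left of the cover
m=(np.abs(w[...,2]-96)<5)&(h[...,1]<60)&(h[...,2]>120);m[:,:205]=0;m[:,292:]=0;m[:175]=0;m[285:]=0
q=w[m][:,:2].astype(np.float32);r=cv2.minAreaRect(q);print("rect",len(q),r,np.round(cv2.boxPoints(r)).tolist())
# cover frame top edge direction
f=(h[...,0]>98)&(h[...,0]<118)&(h[...,1]>130)&(np.abs(w[...,2]-233)<6);f[:,:265]=0;f[:,305:]=0
e=w[f];l=cv2.fitLine(e[:,:2].astype(np.float32),cv2.DIST_HUBER,0,.01,.01).ravel();a=np.arctan2(l[1],l[0]);print("edge",len(e),l,np.degrees(a))
for a in (a,):
    u=np.array([np.sin(a),-np.cos(a)]);v=np.array([np.cos(a),np.sin(a)])
    print("rim u",np.percentile(q@u,[0,1,3,50,97,100]),"v",np.percentile(q@v,[0,1,50,99,100]))
    for n in W:
        for nm,mm in (("lip",(M[n][...,0]>5)&(M[n][...,0]<18)&(M[n][...,1]>180)&(W[n][...,2]>180)),("blue",(M[n][...,0]>98)&(M[n][...,0]<118)&(M[n][...,1]>130)&(W[n][...,2]>105)&(W[n][...,2]<240))):
            b=W[n][mm];uu,vv,zz=b[:,:2]@u,b[:,:2]@v,b[:,2];k=(abs(uu)<40)&(abs(vv-np.median(q@v))<85);uu,vv,zz=uu[k],vv[k],zz[k]
            print(n,nm,k.sum(),"v",np.percentile(vv,[2,50,98]),"z",np.percentile(zz,[2,50,98]))
            for z0 in range(100,270,20):
                s=abs(zz-z0)<10
                if s.sum()>4: print("   z",z0,"u",round(np.median(uu[s]),1),s.sum())
w=W["top"];t=w[...,2]
ok=(t>215)&(w[...,0]>250)
print("tall: ",[ (x,y,int(np.nanmax(t[(abs(w[...,0]-x)<30)&(abs(w[...,1]-y)<30)],initial=0))) for x in range(300,700,60) for y in range(-300,560,60) if np.nanmax(t[(abs(w[...,0]-x)<30)&(abs(w[...,1]-y)<30)],initial=0)>215])
```

```text
rect 491 ((433.7098693847656, 256.7037658691406), (149.73622131347656, 126.00635528564453), 20.885330200195312) [[341.0, 289.0], [386.0, 171.0], [526.0, 225.0], [481.0, 342.0]]
edge 145 [9.3389022e-01 3.5755980e-01 4.6127847e+02 1.7908968e+02] 20.950409
rim u [-147.5940094  -147.12824554 -146.68264771 -118.14919281  -22.46884556
  -21.57261658] v [422.00564575 422.53438721 500.53259277 571.48914795 571.7244873 ]
scene lip 66 v [476.34650611 495.80236751 514.63508231] z [234.87412191 257.81636673 264.24394773]
   z 240 u -5.1 22
   z 260 u -2.0 44
scene blue 616 v [422.15969033 515.6563744  568.82470717] z [109.13165465 173.42095541 233.09454502]
   z 100 u -22.2 20
   z 120 u -22.4 161
   z 140 u -18.7 52
   z 160 u -16.7 60
   z 180 u -13.6 59
   z 200 u -11.3 44
   z 220 u -7.9 143
   z 240 u -5.9 77
top lip 56 v [475.86203881 496.29624331 516.07226608] z [238.82312755 258.27744548 264.59148521]
   z 240 u -3.0 14
   z 260 u -0.0 42
top blue 279 v [422.18774064 474.36103085 570.07919029] z [110.95281466 228.41518798 234.75216368]
   z 100 u -20.6 5
   z 120 u -18.8 41
   z 140 u -16.5 14
   z 160 u -13.6 10
   z 180 u -11.0 13
   z 200 u -7.7 25
   z 220 u -5.1 52
   z 240 u -2.2 119
tall:  [(300, -180, 670), (300, -120, 658), (300, -60, 527), (300, 0, 328), (300, 60, 319), (420, 180, 266), (480, 180, 266), (540, -300, 314), (540, -240, 252), (540, -60, 238), (540, 0, 252), (540, 60, 251), (540, 180, 234), (600, -300, 322), (600, -120, 615), (600, -60, 462), (600, 60, 251), (660, -180, 683), (660, -120, 650), (660, -60, 436), (660, 180, 453)]
```

{"op": "send_rows", "data": {"steps": [[[0, 0, 0.12], [0, 0, 0], 1], [[0, 0, 0.24], [0, 0, 0.1], 1], [[0.05, 0.1, 0.36], [0, 0, 0.2], 1], [[0.1, 0.2, 0.48], [0, 0, 0.3], 1], [[0.14, 0.3, 0.5], [0, 0, 0.4], 1], [[0.18, 0.4, 0.5], [0, 0, 0.5], 1], [[0.22, 0.5, 0.5], [0, 0, 0.6], 1], [[0.26, 0.6, 0.5], [0, 0, 0.7], 1], [[0.3, 0.7, 0.5], [0, 0, 0.8], 1], [[0.34, 0.8, 0.5], [0, 0, 0.9], 1], [[0.38, 0.9, 0.5], [0, 0, 1], 1], [[0.4, 1, 0.5], [0, 0, 1], 1], [[0.4, 1, 0.5], [0, 0, 1], 1], [[0.4, 1, 0.5], [0, 0, 1], 1]], "squeeze": 5}}

```text
time: 1.85
ee_pos: [359.3, -104.5, 432.2]
orientation: [-3.141, 0.0, 1.829]
wrist_force: [0.5, -0.3, 0.8]
finger_gap: 0.008
grip_force: 0.0
```

Hinge middle is at about (458,194,100), the cover is at about 1.71 rad, and the case yaw is about -69°. Next I compute the tilt and the waypoints.

```bash
cat >> h.py <<'E'
from scipy.spatial.transform import Rotation as Ro
a=np.radians(20.9);U=np.array([np.sin(a),-np.cos(a),0]);Vv=np.array([np.cos(a),np.sin(a),0]);H=np.array([457.7,194.2,100.])
phi=np.radians(40);d=np.array([np.sin(phi),-np.cos(phi)]);nn=np.array([np.cos(phi),np.sin(phi)])
def world(r): return H+U*r[0]+np.array([0,0,r[1]])
def Rt(phi=phi): return Ro.from_rotvec(-phi*Vv)*Ro.from_matrix(np.column_stack([-U,Vv,[0,0,-1]]))
def rows(rels,phi=phi,p0=None):
    s=state();p0=s["ee_pos"] if p0 is None else np.array(p0)
    rv=(Rt(phi)*Ro.from_euler("xyz",s["orientation"]).inv()).as_rotvec()/(np.pi/2)
    print("at",np.round(s["ee_pos"],1),"rel",np.round((s["ee_pos"]-H)@U,1),round(s["ee_pos"][2]-100,1),"turn",np.round(rv,3))
    for r in rels: print(np.round(r,1),np.round((world(r)-p0)/500,3).tolist())
def back(th,t=40): return 165*np.array([-np.cos(th),np.sin(th)])+np.array([np.sin(th),np.cos(th)])+t*d+16*nn
def under(th,t=20):
    e=np.array([-np.cos(th),np.sin(th)]);i=4*np.array([-np.sin(th),-np.cos(th)])
    return (165-t)*e+i-16*nn if th>np.pi/2-phi else 165*e+i+t*d-16*nn
E
python3 - <<'E'
from h import *
print(np.linalg.det(Rt().as_matrix()),Rt().as_matrix()[:,2])
rows([(0,330),(100,200),back(1.75)])
E
```

```text
1.0000000000000002 [ 0.22930677 -0.60049506 -0.76604444]
at [ 359.3 -104.5  432.2] rel 244.0 332.2 turn [-0.423 -0.137  0.065]
[  0 330] [0.197, 0.597, -0.004]
[100 200] [0.268, 0.411, -0.264]
[ 68.4 141.8] [0.246, 0.47, -0.381]
```

{"op": "send_rows", "data": {"steps": [[[0.04, 0.12, 0], [-0.08, -0.03, 0.01], 1], [[0.08, 0.24, 0], [-0.16, -0.05, 0.02], 1], [[0.12, 0.36, 0], [-0.24, -0.08, 0.03], 1], [[0.16, 0.48, 0], [-0.32, -0.1, 0.05], 1], [[0.2, 0.54, 0], [-0.423, -0.137, 0.065], 1], [[0.21, 0.53, -0.06], [-0.423, -0.137, 0.065], 1], [[0.23, 0.49, -0.13], [-0.423, -0.137, 0.065], 1], [[0.25, 0.45, -0.2], [-0.423, -0.137, 0.065], 1], [[0.268, 0.411, -0.264], [-0.423, -0.137, 0.065], 1], [[0.268, 0.411, -0.264], [-0.423, -0.137, 0.065], 1], [[0.268, 0.411, -0.264], [-0.423, -0.137, 0.065], 1]]}}

```text
time: 3.22
ee_pos: [493.9, 100.6, 301.3]
orientation: [3.139, 0.698, 1.932]
wrist_force: [0.0, 1.0, 1.0]
finger_gap: 0.008
grip_force: 0.0
```

Run:
```python
from h import *
p,d_=get_image("scene");cv2.imwrite("pics/s1.png",cv2.resize(p[80:320,220:460,::-1],None,fx=2.5,fy=2.5))
s=state();print(np.round(s["joint_positions"],2),np.round(s["wrist_force"],1))
rows([back(1.8),back(1.71),back(1.6),back(1.5),back(1.4),back(1.3)])
```

```text
[ 0.57  0.32  1.55 -0.68  1.47  0.35] [ 0.7 -0.6  1.3]
at [493.9 101.1 301.6] rel 99.9 201.6 turn [-0.001  0.002  0.001]
[ 76.4 140.1] [-0.018, 0.043, -0.123]
[ 61.9 142.9] [-0.028, 0.071, -0.117]
[ 43.8 144.5] [-0.041, 0.104, -0.114]
[ 27.3 144.3] [-0.053, 0.135, -0.115]
[ 10.9 142.4] [-0.065, 0.166, -0.118]
[ -5.2 138.9] [-0.076, 0.196, -0.125]
```

View pics/s1.png

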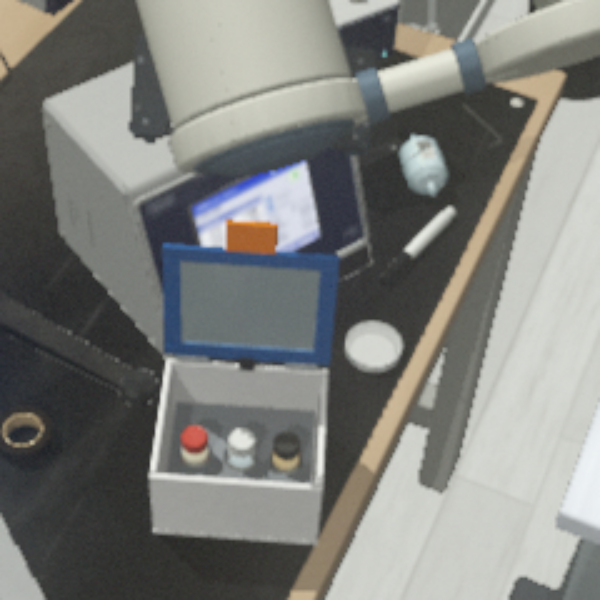

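The picture shows the wrist above and behind the cover. The lip is at (252,237), untouched, and the fingertip is hidden behind the wrist. Next I descend behind the lip and push gently.

{"op": "send_rows", "data": {"steps": [[[-0.005, 0.012, -0.05], [0, 0, 0], 1], [[-0.012, 0.03, -0.1], [0, 0, 0], 1], [[-0.018, 0.043, -0.122], [0, 0, 0], 1], [[-0.022, 0.055, -0.12], [0, 0, 0], 1], [[-0.025, 0.063, -0.118], [0, 0, 0], 1], [[-0.028, 0.071, -0.117], [0, 0, 0], 1], [[-0.031, 0.079, -0.116], [0, 0, 0], 1], [[-0.034, 0.086, -0.115], [0, 0, 0], 1], [[-0.037, 0.093, -0.115], [0, 0, 0], 1], [[-0.039, 0.099, -0.115], [0, 0, 0], 1], [[-0.041, 0.104, -0.114], [0, 0, 0], 1]]}}

```text
time: 4.65
ee_pos: [472.7, 153.3, 243.3]
orientation: [3.14, 0.698, 1.935]
wrist_force: [0.4, -1.1, 0.9]
finger_gap: 0.008
grip_force: 0.6
```

```bash
cat >> h.py <<'E'
def theta():
    for n in ("scene","top"):
        p,w,h=look(n);h=h.astype(int);rel=w-H;uu,vv,zz=rel@U,rel@Vv,rel[...,2]
        k=(abs(vv)<80)&(zz>8)&(zz<175)&(uu<45)&(uu>-185)
        r=np.hypot(uu,zz)
        b=k&(h[...,0]>98)&(h[...,0]<118)&(h[...,1]>130)&(r<140);l=k&(h[...,0]>5)&(h[...,0]<18)&(h[...,1]>180)&(r>125)&(r<175)
        for nm,m in(("blue",b),("lip",l)):
            if m.sum()>5: print(n,nm,m.sum(),"theta",round(np.median(np.arctan2(zz[m],-uu[m])),3),"rmax",round(np.percentile(r[m],95)))
E
python3 - <<'E'
from h import *
theta()
s=state();print(s["time"],np.round(s["wrist_force"],1))
rows([back(1.5),back(1.4),back(1.35),back(1.3),back(1.25)])
E
```

```text
scene blue 111 theta 1.376 rmax 131
top blue 162 theta 1.586 rmax 135
top lip 13 theta 1.582 rmax 167
4.75 [-0.1  0.1  0.5]
at [472.7 153.4 243.1] rel 43.5 143.1 turn [-0.     0.001 -0.   ]
[ 27.3 144.3] [-0.01, 0.031, 0.002]
[ 10.9 142.4] [-0.022, 0.061, -0.001]
[  2.8 140.9] [-0.028, 0.076, -0.005]
[ -5.2 138.9] [-0.034, 0.091, -0.008]
[-13.1 136.5] [-0.039, 0.106, -0.013]
```

{"op": "send_rows", "data": {"steps": [[[-0.003, 0.008, 0.001], [0, 0, 0], 1], [[-0.006, 0.016, 0.002], [0, 0, 0], 1], [[-0.009, 0.024, 0.002], [0, 0, 0], 1], [[-0.012, 0.032, 0.002], [0, 0, 0], 1], [[-0.015, 0.04, 0.001], [0, 0, 0], 1], [[-0.018, 0.048, 0], [0, 0, 0], 1], [[-0.02, 0.055, 0], [0, 0, 0], 1], [[-0.022, 0.061, -0.001], [0, 0, 0], 1], [[-0.025, 0.069, -0.003], [0, 0, 0], 1], [[-0.028, 0.076, -0.005], [0, 0, 0], 1], [[-0.03, 0.081, -0.006], [0, 0, 0], 1]]}}

```text
time: 6.12
ee_pos: [457.8, 193.9, 240.2]
orientation: [3.14, 0.698, 1.935]
wrist_force: [-0.6, 0.1, 0.6]
finger_gap: 0.004
grip_force: 0.1
```

Run:
```python
from h import *
theta();theta()
s=state();print(s["time"],np.round(s["wrist_force"],1))
b=back(1.31)
rows([b,back(1.28),back(1.28)+5*nn,back(1.28,-10)+6*nn,back(1.28,-30)+6*nn,(-125,145),under(1.0)+(-20,0),under(1.0)])
```

```text
top blue 551 theta 1.341 rmax 134
top lip 54 theta 1.337 rmax 164
top blue 567 theta 1.336 rmax 134
top lip 55 theta 1.332 rmax 165
6.325 [ 0.6 -0.2  0.4]
at [457.8 193.7 240.3] rel 0.5 140.3 turn [-0.     0.001 -0.   ]
[ -3.6 139.3] [-0.003, 0.008, -0.002]
[ -8.4 138. ] [-0.006, 0.017, -0.005]
[ -4.6 141.2] [-0.004, 0.01, 0.002]
[-35.9 180.2] [-0.026, 0.068, 0.08]
[-48.8 195.5] [-0.035, 0.092, 0.11]
[-125  145] [-0.089, 0.235, 0.009]
[-114.   109.6] [-0.082, 0.214, -0.061]
[-94.  109.6] [-0.067, 0.177, -0.061]
```

{"op": "send_rows", "data": {"steps": [[[-0.002, 0.005, -0.001], [0, 0, 0], 1], [[-0.004, 0.01, -0.003], [0, 0, 0], 1], [[-0.006, 0.016, -0.005], [0, 0, 0], 1], [[-0.004, 0.01, 0.004], [0, 0, 0], 1], [[-0.014, 0.036, 0.05], [0, 0, 0], 1], [[-0.026, 0.07, 0.09], [0, 0, 0], 1], [[-0.036, 0.092, 0.12], [0, 0, 0], 1]]}}

```text
time: 7.2
ee_pos: [439.8, 240.2, 301.4]
orientation: [3.139, 0.698, 1.934]
wrist_force: [1.2, 0.0, 0.3]
finger_gap: 0.007
grip_force: 0.0
```

Run:
```python
from h import *
theta();theta()
s=state();print(s["time"],np.round(s["wrist_force"],1))
rows([(-48,198),(-90,180),(-125,145),under(1.0)+(-20,0),under(1.0)])
```

```text
top blue 754 theta 1.227 rmax 134
top lip 158 theta 1.223 rmax 164
top blue 780 theta 1.212 rmax 134
top lip 159 theta 1.207 rmax 163
7.4 [-0.4 -0.1 -0.8]
at [439.9 239.4 300.1] rel -48.5 200.1 turn [-0.     0.001 -0.   ]
[-48 198] [0.001, -0.001, -0.004]
[-90 180] [-0.029, 0.078, -0.04]
[-125  145] [-0.054, 0.143, -0.11]
[-114.   109.6] [-0.046, 0.123, -0.181]
[-94.  109.6] [-0.031, 0.085, -0.181]
```

{"op": "send_rows", "data": {"steps": [[[-0.032, 0.085, -0.03], [0, 0, 0], 1], [[-0.06, 0.16, -0.1], [0, 0, 0], 1], [[-0.048, 0.128, -0.181], [0, 0, 0], 1], [[-0.031, 0.085, -0.181], [0, 0, 0], 1], [[-0.031, 0.085, -0.181], [0, 0, 0], 1]]}}

```text
time: 8.02
ee_pos: [425.1, 279.7, 211.0]
orientation: [3.14, 0.699, 1.932]
wrist_force: [0.1, 0.0, 0.5]
finger_gap: 0.004
grip_force: 0.0
```

Run:
```python
from h import *
p,_=get_image("top");cv2.imwrite("pics/t2.png",cv2.resize(p[140:300,180:340,::-1],None,fx=3,fy=3))
theta()
s=state();print(s["time"],np.round(s["wrist_force"],1))
rows([under(1.0),under(1.05),under(1.1)])
```

```text
top blue 1033 theta 1.045 rmax 133
top lip 214 theta 1.042 rmax 164
8.175 [ 0.4  0.3 -0.4]
at [425.  282.  211.2] rel -93.7 111.2 turn [-0.001  0.002  0.001]
[-94.  109.6] [-0.002, -0.0, -0.003]
[-87.9 113.5] [0.003, -0.011, 0.005]
[-81.6 117.1] [0.007, -0.023, 0.012]
```

View pics/t2.png

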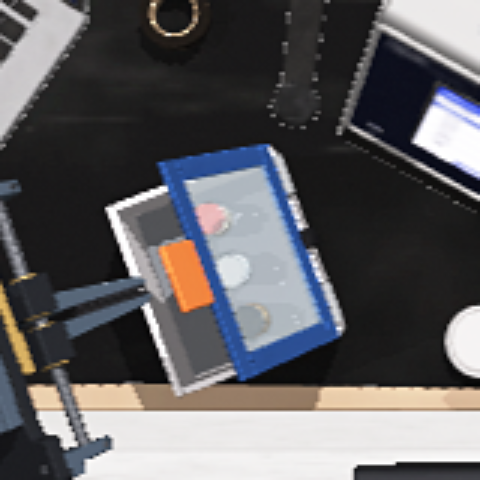

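The top view shows the fingers ending at about (152,290), pointing under the lip at (187,275), and lined up with it. The cover is at about 1.04 and falling onto the finger. I hold still to stop it.

{"op": "send_rows", "data": {"steps": [[[0, 0, 0], [0, 0, 0], 1], [[0, 0, 0], [0, 0, 0], 1], [[0, 0, 0], [0, 0, 0], 1]]}}

```text
time: 8.55
ee_pos: [424.3, 282.3, 209.9]
orientation: [3.14, 0.698, 1.935]
wrist_force: [0.3, -0.5, 0.3]
finger_gap: 0.005
grip_force: 0.0
```

Run:
```python
from h import *
theta();theta()
s=state();print(s["time"],np.round(s["wrist_force"],1))
rows([under(1.0),under(.97)])
```

```text
top blue 1197 theta 0.885 rmax 133
top lip 241 theta 0.881 rmax 163
top blue 1215 theta 0.844 rmax 133
top lip 227 theta 0.84 rmax 163
8.75 [-0.9 -0.3  0.6]
at [424.3 282.2 209.8] rel -94.1 109.8 turn [-0.     0.001 -0.   ]
[-94.  109.6] [-0.0, -0.0, -0.0]
[-97.5 107.1] [-0.003, 0.006, -0.005]
```

Run:
```python
from h import *
p,w,h=look("top");cv2.imwrite("pics/t3.png",cv2.resize(p[160:280,190:310,::-1],None,fx=5,fy=5,interpolation=cv2.INTER_NEAREST))
c=camera_params("top")
for P in (state()["ee_pos"],):
    q=np.array(c["R"])@P+c["t"];k=np.array(c["intrinsics"])@q;print("tcp px",k[:2]/k[2],"crop",(k[:2]/k[2]-[190,160])*5,state()["time"])
rel=w-H
for u in range(222,262,3): print(u,[ (v,np.round([rel[v,u]@U,rel[v,u]@Vv,rel[v,u][2]]).tolist()) for v in (232,236)])
```

```text
tcp px [233.42926653 234.96537489] crop [217.14633263 374.82687443] 8.8
222 [(232, [-111.0, 13.0, 119.0]), (236, [-108.0, 4.0, 152.0])]
225 [(232, [-107.0, 11.0, 114.0]), (236, [-103.0, 2.0, 149.0])]
228 [(232, [-102.0, 9.0, 112.0]), (236, [-104.0, 2.0, 115.0])]
231 [(232, [-97.0, 8.0, 105.0]), (236, [-100.0, 0.0, 104.0])]
234 [(232, [-93.0, 6.0, 99.0]), (236, [-95.0, -2.0, 101.0])]
237 [(232, [-88.0, 4.0, 94.0]), (236, [-90.0, -4.0, 96.0])]
240 [(232, [-83.0, 2.0, 89.0]), (236, [-86.0, -5.0, 91.0])]
243 [(232, [-78.0, 0.0, 82.0]), (236, [-81.0, -7.0, 86.0])]
246 [(232, [-73.0, -2.0, 80.0]), (236, [-76.0, -9.0, 76.0])]
249 [(232, [-69.0, -4.0, 70.0]), (236, [-71.0, -11.0, 78.0])]
252 [(232, [-63.0, -6.0, 67.0]), (236, [-66.0, -13.0, 68.0])]
255 [(232, [-58.0, -8.0, 62.0]), (236, [-60.0, -15.0, 68.0])]
258 [(232, [-53.0, -10.0, 60.0]), (236, [-56.0, -17.0, 57.0])]
261 [(232, [-48.0, -12.0, 53.0]), (236, [-50.0, -20.0, 54.0])]
```

View pics/t3.png

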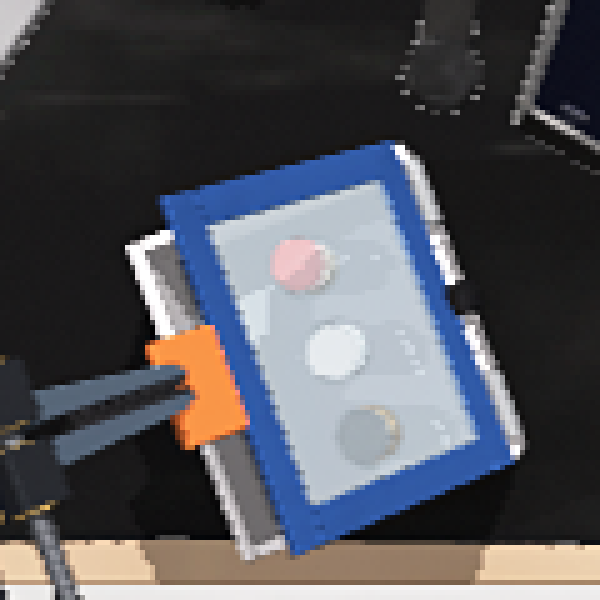

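The lip slipped past the fingertip, because the real tip ends short of the TCP. The cover is at about 0.8. I go round the lip edge quickly and catch it with the finger set deeper.

Run:
```python
from h import *
rows([(-150,110),(-190,65),(-185,28),(-148,25),under(.45,40)])
```

```text
at [424.3 282.2 209.8] rel -94.1 109.8 turn [-0.     0.001 -0.   ]
[-150  110] [-0.04, 0.104, 0.0]
[-190   65] [-0.069, 0.179, -0.09]
[-185   28] [-0.065, 0.17, -0.164]
[-148   25] [-0.039, 0.101, -0.17]
[-136.9   27.2] [-0.031, 0.08, -0.165]
```

{"op": "send_rows", "data": {"steps": [[[-0.04, 0.104, 0], [0, 0, 0], 1], [[-0.069, 0.179, -0.09], [0, 0, 0], 1], [[-0.065, 0.17, -0.164], [0, 0, 0], 1], [[-0.039, 0.101, -0.168], [0, 0, 0], 1], [[-0.031, 0.08, -0.165], [0, 0, 0], 1]]}}

```text
time: 9.43
ee_pos: [408.8, 320.6, 126.9]
orientation: [-3.141, 0.699, 1.935]
wrist_force: [-1.5, 5.8, -0.2]
finger_gap: 0.009
grip_force: 2.0
```

Run:
```python
from h import *
p,w,h=look("top");cv2.imwrite("pics/t4.png",cv2.resize(p[160:280,170:310,::-1],None,fx=4,fy=4,interpolation=cv2.INTER_NEAREST))
theta()
s=state();print(s["time"],np.round(s["wrist_force"],1))
rows([under(.45,40),under(.35,40)])
```

```text
scene blue 325 theta 0.463 rmax 133
scene lip 35 theta 0.47 rmax 149
top blue 1228 theta 0.481 rmax 132
top lip 35 theta 0.47 rmax 165
9.575 [-1.3  0.7 -1.1]
at [409.  322.4 127.7] rel -137.1 27.7 turn [-0.001  0.001  0.   ]
[-136.9   27.2] [-0.0, -0.001, -0.001]
[-142.9   11.9] [-0.005, 0.011, -0.032]
```

View pics/t4.png

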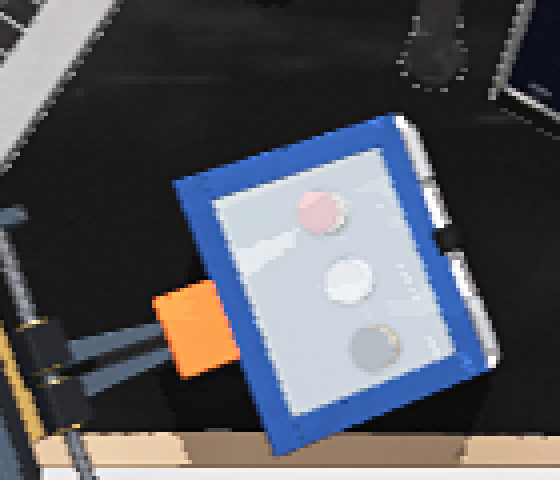

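The top view shows the fingers now running under the orange lip, which is at about (200,330). The cover is stopped at about 0.47. Since the first catch came low, I raise it a little on the finger to a well-open angle and rest there before easing it down.

{"op": "send_rows", "data": {"steps": [[[0, 0, 0], [0, 0, 0], 1], [[0, 0, 0], [0, 0, 0], 1], [[0, 0, 0], [0, 0, 0], 1]]}}

```text
time: 9.95
ee_pos: [408.9, 322.8, 127.4]
orientation: [3.139, 0.698, 1.934]
wrist_force: [-1.2, 2.9, 0.0]
finger_gap: 0.006
grip_force: 1.0
```

Run:
```python
from h import *
theta()
s=state();print(s["time"],np.round(s["wrist_force"],1))
rows([under(x,42) for x in np.arange(.45,.86,.05)])
```

```text
scene blue 344 theta 0.451 rmax 134
scene lip 46 theta 0.457 rmax 150
top blue 1219 theta 0.473 rmax 132
top lip 33 theta 0.461 rmax 165
10.05 [-0.5  3.3  0.2]
at [408.9 322.7 127.3] rel -137.4 27.3 turn [-0.001  0.001 -0.   ]
[-135.6   25.7] [0.001, -0.004, -0.003]
[-132.    33.1] [0.003, -0.01, 0.012]
[-128.    40.4] [0.006, -0.018, 0.026]
[-123.7   47.4] [0.009, -0.026, 0.04]
[-119.    54.2] [0.013, -0.035, 0.054]
[-114.    60.8] [0.016, -0.044, 0.067]
[-108.7   67.1] [0.02, -0.054, 0.08]
[-103.1   73.1] [0.024, -0.064, 0.092]
[-97.2  78.9] [0.028, -0.075, 0.103]
```

{"op": "send_rows", "data": {"steps": [[[0.001, -0.004, 0.002], [0, 0, 0], 1], [[0.003, -0.01, 0.012], [0, 0, 0], 1], [[0.005, -0.015, 0.02], [0, 0, 0], 1], [[0.007, -0.02, 0.03], [0, 0, 0], 1], [[0.009, -0.026, 0.04], [0, 0, 0], 1], [[0.011, -0.031, 0.047], [0, 0, 0], 1], [[0.013, -0.035, 0.054], [0, 0, 0], 1], [[0.015, -0.04, 0.061], [0, 0, 0], 1], [[0.017, -0.046, 0.069], [0, 0, 0], 1], [[0.019, -0.051, 0.077], [0, 0, 0], 1], [[0.021, -0.057, 0.084], [0, 0, 0], 1], [[0.022, -0.06, 0.087], [0, 0, 0], 1], [[0.022, -0.06, 0.087], [0, 0, 0], 1], [[0.022, -0.06, 0.087], [0, 0, 0], 1], [[0.022, -0.06, 0.087], [0, 0, 0], 1], [[0.022, -0.06, 0.087], [0, 0, 0], 1]]}}

```text
time: 12.05
ee_pos: [419.8, 292.2, 170.8]
orientation: [3.14, 0.698, 1.935]
wrist_force: [1.0, 0.6, -0.5]
finger_gap: -0.001
grip_force: 0.5
```

Run:
```python
from h import *
theta()
s=state();print(s["time"],np.round(s["wrist_force"],1))
rows([under(x,40) for x in np.arange(.75,-.01,-.05)])
```

```text
scene blue 22 theta 0.76 rmax 81
top blue 1240 theta 0.808 rmax 133
top lip 262 theta 0.805 rmax 163
12.15 [0.4 2.3 0.8]
at [419.8 292.2 170.8] rel -105.1 70.8 turn [-0.     0.001 -0.   ]
[-110.    68.6] [-0.003, 0.009, -0.004]
[-115.3   62.3] [-0.006, 0.019, -0.017]
[-120.3   55.7] [-0.01, 0.029, -0.03]
[-125.    48.9] [-0.013, 0.037, -0.044]
[-129.3   41.9] [-0.016, 0.046, -0.058]
[-133.3   34.7] [-0.019, 0.053, -0.072]
[-136.9   27.2] [-0.022, 0.06, -0.087]
[-140.1   19.6] [-0.024, 0.066, -0.102]
[-142.9   11.9] [-0.026, 0.071, -0.118]
[-145.4    4. ] [-0.028, 0.076, -0.133]
[-147.4   -4. ] [-0.029, 0.079, -0.149]
[-149.1  -12.1] [-0.031, 0.082, -0.166]
[-150.3  -20.2] [-0.031, 0.085, -0.182]
[-151.1  -28.4] [-0.032, 0.086, -0.198]
[-151.5  -36.7] [-0.032, 0.087, -0.215]
[-151.5  -44.9] [-0.032, 0.087, -0.231]
```

{"op": "send_rows", "data": {"steps": [[[-0.001, 0.004, -0.002], [0, 0, 0], 1], [[-0.003, 0.009, -0.005], [0, 0, 0], 1], [[-0.005, 0.014, -0.011], [0, 0, 0], 1], [[-0.006, 0.019, -0.017], [0, 0, 0], 1], [[-0.008, 0.024, -0.023], [0, 0, 0], 1], [[-0.01, 0.029, -0.03], [0, 0, 0], 1], [[-0.012, 0.033, -0.037], [0, 0, 0], 1], [[-0.013, 0.037, -0.044], [0, 0, 0], 1], [[-0.015, 0.042, -0.051], [0, 0, 0], 1], [[-0.016, 0.046, -0.058], [0, 0, 0], 1], [[-0.018, 0.05, -0.065], [0, 0, 0], 1], [[-0.019, 0.053, -0.072], [0, 0, 0], 1], [[-0.021, 0.057, -0.08], [0, 0, 0], 1], [[-0.022, 0.06, -0.087], [0, 0, 0], 1], [[-0.023, 0.063, -0.095], [0, 0, 0], 1], [[-0.024, 0.066, -0.102], [0, 0, 0], 1]]}}

```text
time: 14.15
ee_pos: [407.8, 325.3, 119.5]
orientation: [3.14, 0.698, 1.934]
wrist_force: [-0.9, 1.8, -0.6]
finger_gap: 0.007
grip_force: 0.6
```

Run:
```python
from h import *
theta()
s=state();print(s["time"],np.round(s["wrist_force"],1))
rows([under(x,38) for x in np.arange(.4,-.01,-.05)])
```

```text
scene blue 381 theta 0.404 rmax 132
scene lip 64 theta 0.41 rmax 154
top blue 1189 theta 0.422 rmax 132
top lip 30 theta 0.411 rmax 165
14.25 [-1.4  2.7 -0.5]
at [407.7 325.3 119.4] rel -140.3 19.4 turn [-0.     0.001 -0.   ]
[-141.4   21.2] [-0.001, 0.002, 0.004]
[-144.2   13.4] [-0.003, 0.007, -0.012]
[-146.6    5.5] [-0.005, 0.012, -0.028]
[-148.7   -2.4] [-0.006, 0.016, -0.044]
[-150.3  -10.5] [-0.007, 0.019, -0.06]
[-151.6  -18.7] [-0.008, 0.021, -0.076]
[-152.4  -26.9] [-0.009, 0.023, -0.093]
[-152.8  -35.1] [-0.009, 0.023, -0.109]
[-152.8  -43.4] [-0.009, 0.023, -0.126]
```

{"op": "send_rows", "data": {"steps": [[[-0.001, 0.003, -0.005], [0, 0, 0], 1], [[-0.003, 0.007, -0.012], [0, 0, 0], 1], [[-0.004, 0.01, -0.019], [0, 0, 0], 1], [[-0.005, 0.012, -0.026], [0, 0, 0], 1], [[-0.005, 0.013, -0.033], [0, 0, 0], 1], [[-0.006, 0.015, -0.04], [0, 0, 0], 1], [[-0.006, 0.017, -0.047], [0, 0, 0], 1], [[-0.007, 0.018, -0.054], [0, 0, 0], 1], [[-0.007, 0.019, -0.06], [0, 0, 0], 1], [[-0.008, 0.02, -0.067], [0, 0, 0], 1], [[-0.008, 0.021, -0.074], [0, 0, 0], 1], [[-0.008, 0.022, -0.081], [0, 0, 0], 1], [[-0.009, 0.023, -0.088], [0, 0, 0], 1], [[-0.009, 0.023, -0.094], [0, 0, 0], 1]]}}

```text
time: 16.0
ee_pos: [403.4, 337.0, 72.5]
orientation: [3.139, 0.698, 1.934]
wrist_force: [-2.3, 6.3, 0.3]
finger_gap: 0.004
grip_force: 2.9
```

Run:
```python
from h import *
theta()
s=state();print(s["time"],np.round(s["wrist_force"],1))
E=under(0,38)
rows([under(.1,38),under(.05,38),E,E-4*nn,E-10*nn,E-25*nn,E-25*nn-60*d])
```

```text
scene blue 426 theta 0.114 rmax 135
scene lip 101 theta 0.112 rmax 158
top blue 778 theta 0.119 rmax 132
top lip 26 theta 0.109 rmax 165
16.1 [-2.   5.7 -1.3]
at [403.3 337.1  72.3] rel -152.9 -27.7 turn [-0.001  0.001 -0.   ]
[-152.4  -26.9] [-0.0, -0.001, 0.002]
[-152.8  -35.1] [-0.0, -0.0, -0.015]
[-152.8  -43.4] [-0.0, -0.0, -0.031]
[-155.9  -46. ] [-0.003, 0.006, -0.037]
[-160.5  -49.8] [-0.006, 0.014, -0.044]
[-172.   -59.5] [-0.014, 0.036, -0.064]
[-210.5  -13.5] [-0.042, 0.108, 0.028]
```

{"op": "send_rows", "data": {"steps": [[[-0.001, 0.002, -0.002], [0, 0, 0], 1], [[-0.001, 0.004, -0.004], [0, 0, 0], 1], [[-0.002, 0.006, -0.006], [0, 0, 0], 1], [[-0.003, 0.008, -0.008], [0, 0, 0], 1], [[-0.004, 0.01, -0.01], [0, 0, 0], 1], [[-0.004, 0.011, -0.012], [0, 0, 0], 1], [[-0.005, 0.013, -0.014], [0, 0, 0], 1], [[-0.006, 0.015, -0.016], [0, 0, 0], 1]]}}

```text
time: 17.1
ee_pos: [400.3, 344.2, 64.8]
orientation: [3.14, 0.698, 1.934]
wrist_force: [-0.3, 0.7, 0.1]
finger_gap: 0.003
grip_force: 0.2
```

Run:
```python
from h import *
theta()
s=state();print(s["time"],np.round(s["wrist_force"],1))
c=np.array([(s["ee_pos"]-H)@U,s["ee_pos"][2]-100])
rows([c-3*nn,c-6*nn,c-9*nn,c-30*nn,c-30*nn-80*d])
```

```text
17.2 [ 0.1  0.4 -0.2]
at [400.3 344.2  64.8] rel -160.6 -35.2 turn [-0.     0.001 -0.   ]
[-162.9  -37.2] [-0.001, 0.004, -0.004]
[-165.2  -39.1] [-0.003, 0.009, -0.008]
[-167.5  -41. ] [-0.005, 0.013, -0.012]
[-183.6  -54.5] [-0.016, 0.043, -0.039]
[-235.     6.8] [-0.053, 0.139, 0.084]
```

{"op": "send_rows", "data": {"steps": [[[-0.001, 0.003, -0.003], [0, 0, 0], 1], [[-0.002, 0.006, -0.006], [0, 0, 0], 1], [[-0.004, 0.011, -0.01], [0, 0, 0], 1], [[-0.01, 0.027, -0.025], [0, 0, 0], 1], [[-0.016, 0.043, -0.039], [0, 0, 0], 1], [[-0.025, 0.067, -0.01], [0, 0, 0], 1], [[-0.04, 0.1, 0.04], [0, 0, 0], 1], [[-0.053, 0.139, 0.084], [0, 0, 0], 1], [[-0.07, 0.18, 0.15], [0, 0, 0], 1], [[-0.08, 0.21, 0.21], [0, 0, 0], 1], [[-0.08, 0.21, 0.21], [0, 0, 0], 1], [[-0.08, 0.21, 0.21], [0, 0, 0], 1]]}}

```text
time: 18.7
ee_pos: [360.0, 448.9, 168.9]
orientation: [3.141, 0.699, 1.935]
wrist_force: [-0.6, -0.8, -1.0]
finger_gap: 0.005
grip_force: 0.0
```

Run:
```python
from h import *
p,w,h=look("top");cv2.imwrite("pics/t5.png",cv2.resize(p[100:300,150:420,::-1],None,fx=2.5,fy=2.5))
h=h.astype(int);rel=w-H;uu,vv,zz=rel@U,rel@Vv,rel[...,2]
k=(abs(vv)<85)&(uu<15)&(uu>-185)&(abs(zz)<60)
for nm,m in(("blue",k&(h[...,0]>98)&(h[...,0]<118)&(h[...,1]>130)),("lip",k&(h[...,0]>5)&(h[...,0]<18)&(h[...,1]>180))): print(nm,m.sum(),"z med",np.median(zz[m]),"u",np.percentile(uu[m],[2,98]),"slope",np.polyfit(uu[m],zz[m],1))
s=state();print(s["time"],np.round(s["wrist_force"],1))
```

```text
blue 1466 z med 0.31161773276215143 u [-132.18683944   -6.83526513] slope [0.00236885 0.4032034 ]
lip 22 z med -0.3519868687775016 u [-164.40541616 -135.85735449] slope [0.01977853 2.46483913]
18.75 [0.3 0.  0.1]
```

View pics/t5.png

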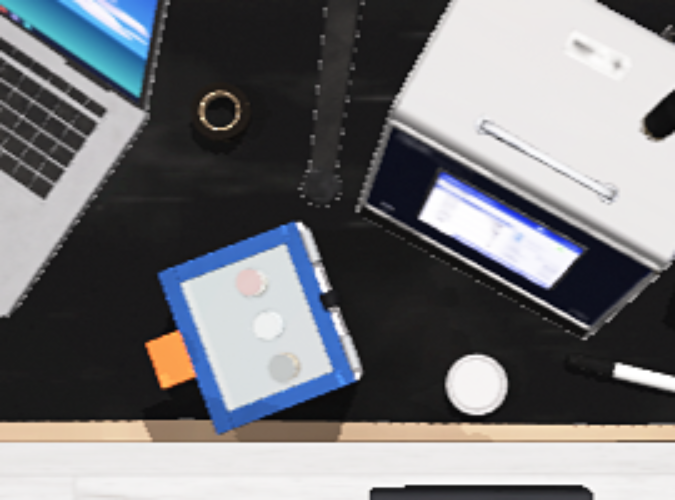

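The cover lies flat on the rim (slope 0.002). The vials, at about (252,282), (268,324) and (285,367), are upright, the tape, dish and marker are in place, and the hand is clear. I hand the job in.

```bash
python3 -c "
from workcell import *
print(finish_job())"
```

```text
the job is handed in; nothing more can be done
None
```

The cover is fully shut, the hand is clear and nothing else moved, but my first catch missed: the cover fell past the finger, was stopped at about 0.47 rad, and I lifted it on the finger to about 0.8 rad, held it there and eased it down with light touches.

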